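# Close a sample jar and hold it in the code reader's V

## Robot

A 6-joint arm with a two-finger parallel gripper is mounted at the origin on the work surface. World frame = base frame: x ahead of the robot, y to its left, z up, the work surface at z = 0. Lengths are in m, angles in degrees, forces in N, time in s.
With the tool pointing down it reaches from about 0.35 to 0.875 m from the base axis. Payload 4.2 kg.
Tool frame: the origin (TCP) lies at the very end of the fingers, on their centre line; the grasp point (between the pads) lies 19 mm behind it (tcp_to_grasp is the z of the grasp point in the tool frame, in m); z points along the fingers, y is the direction in which the jaws open and shut (so a half turn about z gives the same grasp; the last joint's range is limited). The gripper opens to 87 mm and grips with 3 to 60 N. Pads are 19 mm wide; open, the fingers measure 117 mm over their backs; the gripper's body (75 mm by 190 mm) begins 51 mm behind the grasp point.
Start: joints at [-51.131, 22.042, 0.453, 0, -68.411, -14.817], TCP at [0.255, -0.571, 0.223] pointing down, gripper open.
Joint ranges: [-179.83, 179.83], [-69.29, 118.12], [-61.27, 80.66], [-181.25, 117.63], [-171.15, -9.14], [-177.46, 177.46]. Speed limits (degrees/s): [159.86, 159.86, 180, 180, 180, 180].

## Interface

Orientations are given as a 3x3 rotation matrix whose columns are the frame's x, y, z axes.
In Python, from station import sense, capture, camera_params, finish_job, tcp_to_grasp gives the robot as it stands.
- The arm moves only by the shell command python3 -m inch 'ROWS'. ROWS is JSON, a list of rows, each an object of numbers: "jaw": the closure in counts, from 0 (fully open) to 255 (shut); "x", "y", "z": the shift along the world's x, y, z normalised to -1 to 1, where 1 is 0.06 m; "ax", "ay", "az": the turn, a rotation vector about the world's x, y, z normalised to -1 to 1, where 1 is 10 degrees. A call has 1 to 12 rows; each row shifts and turns the pose as measured when the row begins; what a row does not reach is not made up. A row lasts 1/8 s, in which the tool goes at most 62.5 mm and 10.7 degrees, less where a joint would pass 70% of its speed; a pose out of reach is approached as far as the arm can. A call with a number of a shift or a turn outside -1 to 1 is refused whole. A call with a gripper value outside its range is refused whole. The fingers move at their own pace and stop on an object; the grip force is fixed at half the most. Time passes only in rows, so rows that do not move let the fingers close. It gives the time, the measured TCP pose, the force and the opening at its end, in the units of the state.
- sense(): the state, without advancing time (a new reading comes with each control period).
- capture(name): name is "side" or "top" or "wrist"; returns the picture (384x512x3 uint8, red, green, blue); there is no depth.
- camera_params(name): a dict with "vfov" (degrees; the focal length in pixels is half the picture's height over the tangent of half this angle, whatever the lens; pixels are square), "cx", "cy" (the principal point, pixels), "R" (3x3) and "t" (3): a world point X has camera coordinates R X + t. Camera axes: x right, y down, z forward; pixel columns grow to the right and rows downward; lengths in m; the calibration is good to about 2 mm. A picture is of the moment at which its call begins: read the wrist's pose just before it. camera_params takes no time and is no camera call; for the wrist camera it gives the pose at the moment of the call.
- finish_job(): hands the job in, once; it reports no verdict.
The state is a dict: "time_s": time; "joints": joint angles; "joint_velocities": joint speeds; "effort": joint torques, N m; "tcp_pos": TCP position; "ee_rot": TCP orientation; "wrist_force": force on the tool from outside, world axes, zero at the start; "moment": the same for the moment, N m; "gripper_width": opening from 0.0 (shut) to 1.0 (fully open).
Only numpy, scipy, OpenCV 4.12 (cv2) and the standard library are available. Lean on these libraries where they do the work, as an engineer would, in place of code of your own. Each camera call takes 0.05 s, during which the arm holds its last target.

## Task

The retained-sample jar with the red lid is not properly shut: first, before taking it to the reader, press its lid down until it sits level all round. Then bring the jar, upright, to the code reader and push it into the blue V jaws until its wall bears on both jaws and the orange spring pin between them is pushed back, and finish while still holding it pressed there (the pin pushes the jar out again if you let go). Leave the two other jars where they are.

Things in the scene. Friction and masses are not known exactly. Their poses are not given: they have to be found in the camera images.
- jar: Black upright cylindrical sample jar with a white paper band and a red lid, about 0.23 kg (varies), standing loose on the table. Body diameter 52 mm, rim 94 mm above its foot. Origin: centre of the underside; z up along the jar's axis; +x points to the side where the lid stands up. It is straight-sided; it can be gripped across its bare body anywhere below the lid.
- jar_lid (a joint): Tilt of the red lid in rad: 0 = level on the rim, larger = open. Lid 56 mm across, 10 mm thick; skirt from 92 mm, top at 102 mm above the jar's foot when shut. It is caught on the rim and pivots at the jar's -x side, 27 mm from the axis; its +x side stands up 9 to 15 mm at first. Stiff: closing takes 5 to 6 N at its middle, 3 N near the raised edge; it stays where left.
- lid_top (a point): Centre of the red lid's top face; 102 mm above the jar's foot when seated. Its z is normal to the lid, its x points to the raised edge.
- lid_tab (a point): Small red tab, 16 mm wide, sticking 7 mm out from the lid's edge at the raised (+x) side, 33 mm from the lid's centre.
- seat (a point): Point on the table where the middle of the jar's underside is when the jar is seated on both jaws; no floor plate there. Its +x is the direction in which the jar is pushed into the V, which opens to -x; z up. The jaws' upright flat faces stand at 45 degrees to x and meet the jar's wall 18 mm ahead of this point and 18 mm to either side.
- jaw_left: Blue jaw on the seat frame's +y side, 14 mm thick, 22 mm wide, 48 mm high, of smooth slippery plastic (friction about 0.12). Origin on the table under the jaw, 33 mm from the seat point; its own -x is the normal of the contact face, which lies 7 mm from the origin.
- jaw_right: Blue jaw on the seat frame's -y side, the mirror image of the other one. Origin and axes likewise: its own -x is the normal of the contact face, 7 mm from the origin.
- reader_pin (a joint): How far the orange spring pin (12 mm thick round head, 34 mm above the table, between the jaws) is pushed in, in m: 0 = out, about 0.006 with the jar on both jaws, stop at 0.010. The spring pushes back with 2.3 N when out, 4.3 N at 0.006; with the table's friction a push of about 8 to 15 N seats the jar well.
- jar_white: Another black jar, with a white lid, already shut; 52 mm diameter (lid 56 mm), 90 mm high. Origin: centre of its underside. To be left alone.
- jar_yellow: Another black jar, with a yellow lid, already shut; 52 mm diameter (lid 56 mm), 90 mm high. Origin: centre of its underside. To be left alone.
- reader: Code reader, fixed to the table: blue V jaws, orange pin, and behind them a white housing 130 mm wide and 62 mm high, 50 to 175 mm ahead of the seat. Same origin and axes as the seat point. The jaws reach 34 mm to either side of its x axis.

How it is judged (in metres and radians):
On the way:
1. the red lid is pressed down level on its jar, away from the reader (value of joint jar_lid below 0.04 rad and horizontal distance between jar and seat above 0.05 m), for 0.2 s.
At the end, for the whole second after the job is handed in: Jar still, within 4 degrees of upright and 5 mm of the seat, pressing each blue jaw with over 0.5 N, pin at least 4 mm in, lid under 0.05 rad, robot holding or pushing it with over 1 N; the other two jars within 20 mm of their starts (value of joint jar_lid below 0.05 rad and contact force between jar and jaw_left above 0.5 N and contact force between jar and jaw_right above 0.5 N and value of joint reader_pin above 0.004 m and horizontal distance between jar and seat below 0.005 m and angle between jar's own z axis and vertical below 0.07 rad and linear speed of jar below 0.02 m/s and contact force between any of the fingers, the arm and jar above 1 N and distance of each of jar_white, jar_yellow from where it was at the start of the episode below 0.02 m); the arm keeps its last pose, push and grip.
It fails at once if the red-lidded jar is tipped by more than 25 degrees (angle between jar's own z axis and vertical above 0.44 rad).
It fails at once if another jar is shifted by more than 20 mm or knocked over (distance of any of jar_white, jar_yellow from where it was at the start of the episode above 0.02 m or angle between any of jar_white, jar_yellow's own z axis and vertical above 0.3 rad).
It also fails if it takes over 70 s, if anything falls off the work surface, if the arm or the gripper's body presses on something with over 40 N, if the wrist force passes 120 N, or if a joint passes its speed limit or range.

## Working session

There is one attempt and no reset: what is moved stays moved. The work goes in short steps, Python scripts to look and compute and a shell command to move; the robot and the scene stay as the last step left them, time stands still between calls to the robot, and variables do not carry over. Pictures are saved under pics/ and viewed, and the job is handed in when it is done.

```bash
ls; mkdir -p pics; python3 - <<'E'
from station import *
import cv2
s=sense();print(s)
print(tcp_to_grasp)
for n in("side","top","wrist"):
    p=camera_params(n);print(n,p)
    cv2.imwrite(f"pics/{n}0.png",capture(n)[:,:,::-1])
E
```

```text
pics
{'time_s': 0.0, 'joints': array([-5.11296752e+01,  2.20918043e+01,  3.81711006e-01, -2.83385641e-02,
       -6.84132810e+01, -1.48174525e+01]), 'joint_velocities': array([ 0.02757074, -0.03740253,  0.05133074, -0.09966008,  0.1487125 ,
       -0.04404563]), 'effort': array([-1.02445891e-03, -3.90659273e+01,  1.87404406e+01,  4.21986312e+00,
        1.10150772e-02, -1.91664330e-04]), 'tcp_pos': array([ 0.25451839, -0.57017503,  0.22146351]), 'ee_rot': array([[-9.13244034e-01, -4.07411768e-01, -9.93217008e-04],
       [-4.07412965e-01,  9.13241926e-01,  1.96506827e-03],
       [ 1.06455473e-04,  2.19923636e-03, -9.99997576e-01]]), 'wrist_force': array([-0.17065778, -0.76232382, -0.06053768]), 'moment': array([ 0.0121177 , -0.03118957,  0.00897567]), 'gripper_width': 1.0005635596787266}
-0.0187
side {'vfov': 49.64777113892134, 'cx': 264.03050984103317, 'cy': 191.8116947257734, 'R': array([[-0.99098592, -0.13393174, -0.00303276],
       [-0.07011568,  0.53782315, -0.84013692],
       [ 0.11415209, -0.83235122, -0.54236589]]), 't': array([0.52113153, 0.10615136, 0.84329941])}
top {'vfov': 46.520311254099994, 'cx': 256.3327025148767, 'cy': 185.40142801405432, 'R': array([[ 0.0185969 , -0.99962573,  0.02006387],
       [-0.99652874, -0.02016048, -0.08077139],
       [ 0.08114566, -0.01849212, -0.99653069]]), 't': array([-0.01454299,  0.51668086,  0.82156348])}
wrist {'vfov': 70.76947429805195, 'cx': 253.08483757435854, 'cy': 187.9410526412643, 'R': array([[-0.4079906 ,  0.91298369,  0.00210759],
       [ 0.8724675 ,  0.38920273,  0.29550244],
       [ 0.26896863,  0.12240102, -0.95533966]]), 't': array([ 0.62443418, -0.03511979,  0.39168547])}
```

View pics/side0.png

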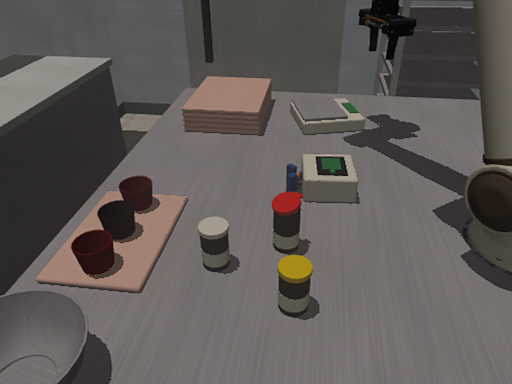

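View pics/top0.png

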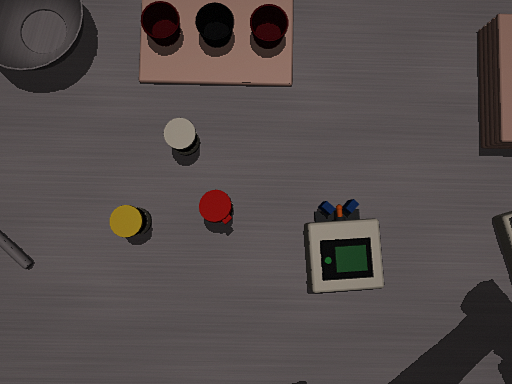

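View pics/wrist0.png

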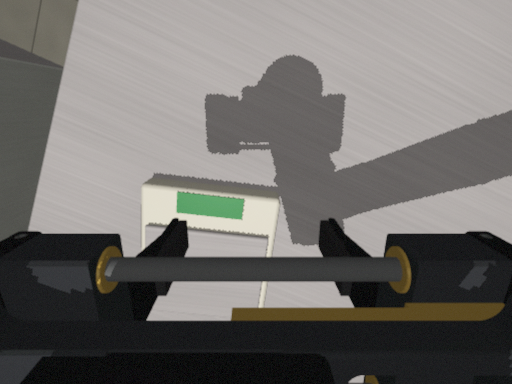

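The side view shows the red lid at (286,203) with its tab to the right, near (300,197). The top view shows the lid at (215,206), the tab at (228,220), the blue jaws at (327,209) and (351,207), the pin at (340,211), and the white housing around (345,256). The wrist view shows neither the jar nor the reader. Next I measure these.

```bash
cat > h.py <<'E'
import numpy as np,cv2
from station import *
def K(p,h=384): return h/2/np.tan(np.radians(p['vfov'])/2)
def ray(p,u,v):
    d=np.array([(u-p['cx'])/K(p),(v-p['cy'])/K(p),1]);R=np.array(p['R'])
    return -R.T@p['t'],R.T@d
def onz(p,u,v,z):
    c,d=ray(p,u,v);return c+d*(z-c[2])/d[2]
def proj(p,X):
    c=np.array(p['R'])@np.array(X)+p['t'];return np.array([p['cx']+K(p)*c[0]/c[2],p['cy']+K(p)*c[1]/c[2]])
def tri(p1,a,p2,b):
    c1,d1=ray(p1,*a);c2,d2=ray(p2,*b)
    s=np.linalg.lstsq(np.array([d1,-d2]).T,c2-c1,rcond=None)[0]
    A=c1+s[0]*d1;B=c2+s[1]*d2
    return (A+B)/2,np.linalg.norm(A-B)
def mask(im,lo,hi,sm=100,vm=60):
    h=cv2.cvtColor(im,cv2.COLOR_RGB2HSV)
    return ((h[...,0]>=lo)&(h[...,0]<=hi)&(h[...,1]>=sm)&(h[...,2]>=vm)).astype(np.uint8)
def blobs(m,amin=10):
    n,l,s,c=cv2.connectedComponentsWithStats(m)
    return [(s[i].tolist(),c[i].round(2).tolist(),(l==i).astype(np.uint8)) for i in range(1,n) if s[i][4]>=amin]
E
python3 - <<'E'
from h import *
for n in("top","side"):
    im=cv2.imread(f"pics/{n}0.png")[:,:,::-1].copy();p=camera_params(n)
    for nm,lo,hi,sm,vm in(("red",0,4,150,120),("yel",20,32,150,100),("org",5,18,150,80),("blue",105,125,100,25)):
        for s,c,b in blobs(mask(im,lo,hi,sm,vm),8): print(n,nm,s,c)
    if n=="top":
        g=cv2.cvtColor(im,cv2.COLOR_RGB2GRAY); m=((g>140)).astype(np.uint8)
        for s,c,b in blobs(m,300):
            cs=max(cv2.findContours(b,0,2)[0],key=cv2.contourArea)
            print(s,c,cv2.minAreaRect(cs), cv2.boxPoints(cv2.minAreaRect(cs)).round(1).tolist())
            if s[0]>290:
                for q in cv2.boxPoints(cv2.minAreaRect(cs)): print(onz(p,*q,.062).round(4))
    z=cv2.resize(im[150:310,180:400][:,:,::-1],None,fx=3.6,fy=3.6,interpolation=cv2.INTER_CUBIC)
    cv2.imwrite(f"pics/{n}0z.png",z)
E
```

```text
top red [199, 190, 32, 32, 774] [214.45, 205.2]
top red [223, 215, 8, 8, 33] [226.73, 218.97]
top yel [110, 205, 32, 32, 816] [125.24, 220.66]
top org [337, 205, 6, 12, 56] [339.16, 210.38]
top blue [346, 199, 13, 14, 97] [351.86, 205.63]
top blue [321, 201, 15, 13, 101] [328.19, 207.2]
side red [272, 192, 31, 20, 468] [286.14, 201.24]
side yel [278, 255, 34, 25, 670] [294.61, 266.74]
side org [297, 173, 3, 4, 8] [297.75, 174.25]
side blue [287, 164, 9, 14, 68] [290.87, 170.78]
```

View pics/top0z.png

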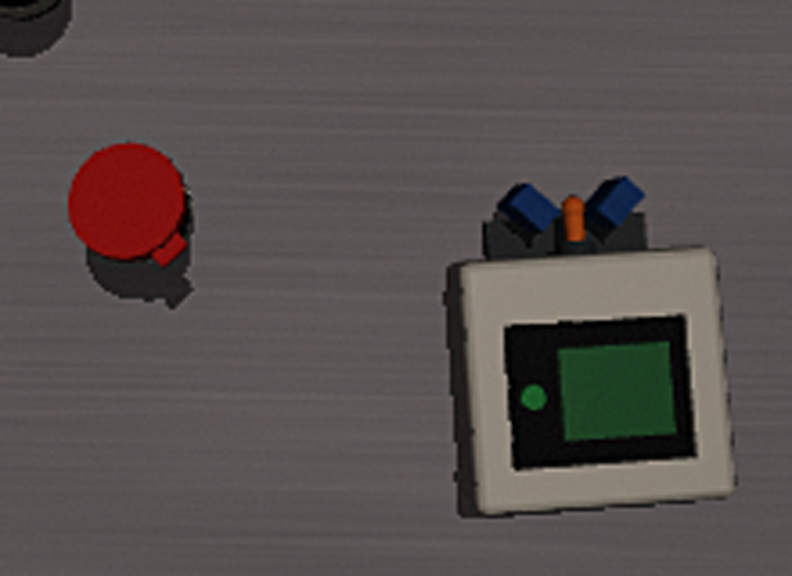

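View pics/side0z.png

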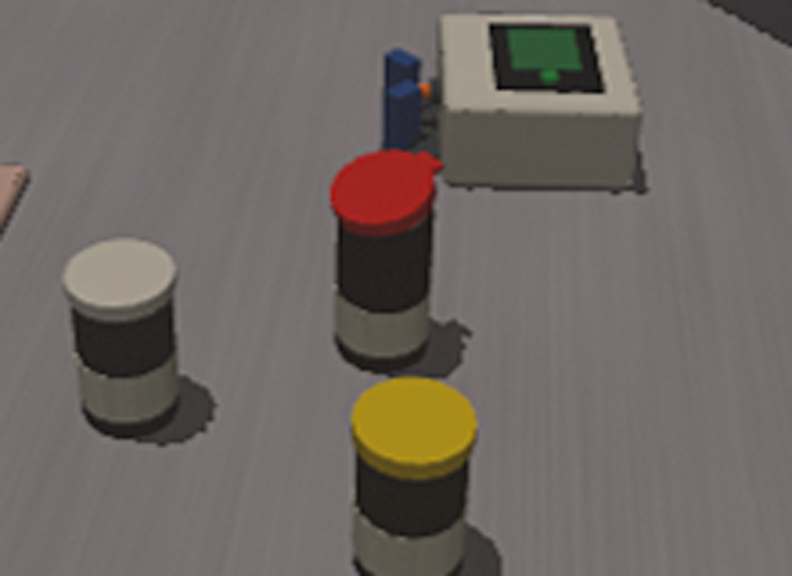

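```bash
python3 - <<'E'
from h import *
pt,ps=camera_params("top"),camera_params("side")
t=cv2.imread("pics/top0.png")[:,:,::-1].copy();s=cv2.imread("pics/side0.png")[:,:,::-1].copy()
f=lambda a,b:(180+a/3.6,150+b/3.6)
# housing
for q in((463,263),(713,249),(735,494),(485,513)): print("house",onz(pt,*f(*q),.062).round(4))
# jaw tops
for nm,q in (("jawA",(351.86,205.63)),("jawB",(328.19,207.2))): print(nm,onz(pt,*q,.048).round(4))
print("pin",onz(pt,339.16,210.38,.040).round(4), "pintip", onz(pt,*f(573,197),.036).round(4))
def ell(im,lo,hi,sm,vm):
    b=max(blobs(mask(im,lo,hi,sm,vm)),key=lambda x:x[0][4])
    c=max(cv2.findContours(b[2],0,1)[0],key=cv2.contourArea)
    return cv2.fitEllipse(c)
et=ell(t,0,4,150,120);print(et,"red z.108",onz(pt,*et[0],.108).round(4))
for nm,q in(("tabtop",(226.73,218.97)),):
    for z in(.11,.117):print(nm,onz(pt,*q,z).round(4))
print(tri(pt,et[0],ps,(180+383/3.6,150+186/3.6)))
print("tabtri",tri(pt,(227,219),ps,(180+432/3.6,150+163/3.6)))
ey=ell(t,20,32,150,100);print("yel",onz(pt,*ey[0],.09).round(4), tri(pt,ey[0],ps,(180+414/3.6,150+422/3.6)))
g=cv2.cvtColor(t,cv2.COLOR_RGB2GRAY)
for b in blobs((g>110).astype(np.uint8),300):print(b[0],b[1],onz(pt,*b[1],.09).round(4))
E
```

```text
house [ 0.4479 -0.0984  0.062 ]
house [ 0.4572 -0.2232  0.062 ]
house [ 0.3371 -0.2336  0.062 ]
house [ 0.326  -0.1103  0.062 ]
jawA [ 0.4811 -0.1792  0.048 ]
jawB [ 0.4774 -0.1359  0.048 ]
pin [ 0.4722 -0.1576  0.04  ] pintip [ 0.4828 -0.1584  0.036 ]
((214.4469757080078, 205.1993408203125), (29.524124145507812, 31.552431106567383), 53.20229721069336) red z.108 [0.475  0.0669 0.108 ]
tabtop [0.4522 0.0457 0.11  ]
tabtop [0.4522 0.0453 0.117 ]
(array([0.47444633, 0.06693803, 0.10751497]), np.float64(0.0010612872354768858))
tabtri (array([0.45095064, 0.04517097, 0.10979403]), np.float64(0.00251195605715786))
yel [0.4462 0.2199 0.09  ] (array([0.44602717, 0.22068519, 0.08696384]), np.float64(0.00038066935630954))
[140, 0, 152, 84, 6785] [218.45, 50.16] [0.7503 0.0684 0.09  ]
[164, 118, 31, 31, 770] [179.07, 132.8] [0.6004 0.1331 0.09  ]
[110, 205, 32, 32, 793] [125.18, 220.66] [0.4462 0.22   0.09  ]
[309, 220, 75, 72, 2649] [344.68, 252.29] [ 0.3991 -0.1571  0.09  ]
```

```bash
python3 -m inch '[{"x":0.3,"y":0.88,"az":0.6,"jaw":255},{"x":0.3,"y":0.88,"az":0.6,"jaw":255},{"x":0.3,"y":0.88,"az":0.6,"jaw":255},{"x":0.3,"y":0.88,"az":0.6,"jaw":255},{"x":0.3,"y":0.88,"az":0.6,"jaw":255},{"x":0.3,"y":0.88,"az":0.6,"jaw":255},{"x":0.3,"y":0.88,"az":0.6,"jaw":255},{"x":0.3,"y":0.88,"az":0.6,"jaw":255},{"x":0.3,"y":0.88,"az":0.6,"jaw":255},{"x":0.3,"y":0.88,"az":0.6,"jaw":255},{"x":0.3,"y":0.88,"az":0.6,"jaw":255},{"x":0.3,"y":0.88,"az":0.6,"jaw":255}]'
```

```text
$[0]: bad value
```

```bash
python3 -m inch --help; python3 -m inch '[{"jaw":255,"x":0.0,"y":0.5,"z":0,"ax":0,"ay":0,"az":0.6}]'
```

```text
time_s: 0.28
tcp_pos: [0.2544, -0.5408, 0.2205]
ee_rot: [[-0.865, -0.502, -0.002], [-0.502, 0.865, 0.002], [0.0, 0.003, -1.0]]
wrist_force: [0.2, 0.5, -0.4]
gripper_width: 0.947invalid input: not JSON, or not a number
```

```bash
python3 -m inch '[{"x":0.3,"y":0.84,"z":0,"ax":0,"ay":0,"az":0.55,"jaw":255},{"x":0.3,"y":0.84,"z":0,"ax":0,"ay":0,"az":0.55,"jaw":255},{"x":0.3,"y":0.84,"z":0,"ax":0,"ay":0,"az":0.55,"jaw":255},{"x":0.3,"y":0.84,"z":0,"ax":0,"ay":0,"az":0.55,"jaw":255},{"x":0.3,"y":0.84,"z":0,"ax":0,"ay":0,"az":0.55,"jaw":255},{"x":0.3,"y":0.84,"z":0,"ax":0,"ay":0,"az":0.55,"jaw":255},{"x":0.3,"y":0.84,"z":0,"ax":0,"ay":0,"az":0.55,"jaw":255},{"x":0.3,"y":0.84,"z":0,"ax":0,"ay":0,"az":0.55,"jaw":255},{"x":0.3,"y":0.84,"z":0,"ax":0,"ay":0,"az":0.55,"jaw":255},{"x":0.3,"y":0.84,"z":0,"ax":0,"ay":0,"az":0.55,"jaw":255},{"x":0.3,"y":0.84,"z":0,"ax":0,"ay":0,"az":0.55,"jaw":255},{"x":0.3,"y":0.84,"z":0,"ax":0,"ay":0,"az":0.55,"jaw":255}]'
```

```text
time_s: 1.78
tcp_pos: [0.4712, 0.0829, 0.2189]
ee_rot: [[0.141, -0.99, -0.003], [-0.99, -0.141, 0.0], [-0.001, 0.003, -1.0]]
wrist_force: [0.6, -0.5, -0.1]
gripper_width: 0.005
```

```bash
python3 -m inch '[{"x":-0.08,"y":-0.42,"z":0,"ax":0,"ay":0,"az":-0.3,"jaw":255},{"x":0,"y":0,"z":-0.5,"ax":0,"ay":0,"az":0,"jaw":255},{"x":0,"y":0,"z":-0.5,"ax":0,"ay":0,"az":0,"jaw":255},{"x":0,"y":0,"z":0,"ax":0,"ay":0,"az":0,"jaw":255}]'; python3 - <<'E'
from h import *
for n in("side","wrist"): cv2.imwrite(f"pics/{n}1.png",capture(n)[:,:,::-1])
E
```

```text
time_s: 2.28
tcp_pos: [0.4673, 0.0619, 0.157]
ee_rot: [[0.096, -0.995, -0.003], [-0.995, -0.096, 0.0], [-0.001, 0.003, -1.0]]
wrist_force: [0.5, -0.4, 1.1]
gripper_width: 0.004
```

View pics/side1.png

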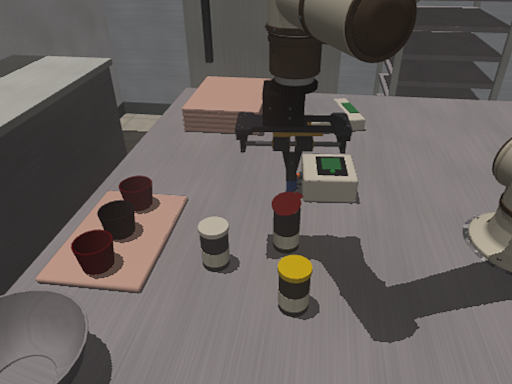

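View pics/wrist1.png

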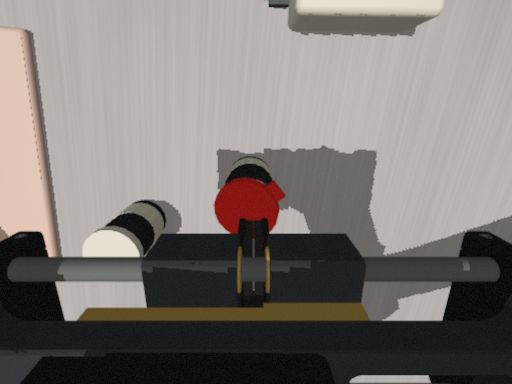

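The side view shows the closed fingertips at (290,175), above the red lid at (287,204). The wrist view shows them over the lid, with the tab at (277,190). I press down in small rows.

```bash
python3 -m inch '[{"x":0,"y":-0.06,"z":-0.25,"ax":0,"ay":0,"az":0,"jaw":255},{"x":0,"y":0,"z":-0.25,"ax":0,"ay":0,"az":0,"jaw":255},{"x":0,"y":0,"z":-0.15,"ax":0,"ay":0,"az":0,"jaw":255},{"x":0,"y":0,"z":-0.05,"ax":0,"ay":0,"az":0,"jaw":255}]';python3 -m inch '[{"x":0,"y":0,"z":-0.1,"ax":0,"ay":0,"az":0,"jaw":255},{"x":0,"y":0,"z":-0.1,"ax":0,"ay":0,"az":0,"jaw":255}]'
```

```text
time_s: 2.88
tcp_pos: [0.4737, 0.0604, 0.1224]
ee_rot: [[0.098, -0.995, 0.015], [-0.995, -0.098, 0.007], [-0.005, -0.015, -1.0]]
wrist_force: [-0.2, 0.2, -0.0]
gripper_width: 0.009
time_s: 3.12
tcp_pos: [0.4746, 0.0606, 0.1114]
ee_rot: [[0.099, -0.995, 0.017], [-0.995, -0.098, 0.007], [-0.005, -0.018, -1.0]]
wrist_force: [-1.2, -1.3, 5.4]
gripper_width: 0.008
```

```bash
python3 -m inch '[{"x":0,"y":0,"z":0.15,"ax":0,"ay":0,"az":0,"jaw":255},{"x":-0.15,"y":-0.04,"z":0,"ax":-0.04,"ay":0.1,"az":0,"jaw":255},{"x":0,"y":0,"z":0,"ax":0,"ay":0,"az":0,"jaw":255}]';python3 -m inch '[{"x":0,"y":0,"z":-0.1,"ax":0,"ay":0,"az":0,"jaw":255},{"x":0,"y":0,"z":-0.1,"ax":0,"ay":0,"az":0,"jaw":255},{"x":0,"y":0,"z":-0.08,"ax":0,"ay":0,"az":0,"jaw":255},{"x":0,"y":0,"z":-0.08,"ax":0,"ay":0,"az":0,"jaw":255}]'
```

```text
time_s: 3.5
tcp_pos: [0.465, 0.0582, 0.121]
ee_rot: [[0.098, -0.995, -0.001], [-0.995, -0.098, -0.0], [-0.0, 0.001, -1.0]]
wrist_force: [0.0, -0.1, 1.2]
gripper_width: 0.004
time_s: 4.0
tcp_pos: [0.4645, 0.0564, 0.1013]
ee_rot: [[0.101, -0.995, -0.004], [-0.995, -0.101, -0.005], [0.005, 0.004, -1.0]]
wrist_force: [-11.9, -3.8, 41.9]
gripper_width: 0.007
```

```bash
python3 -m inch '[{"x":0,"y":0,"z":0.1,"ax":0,"ay":0,"az":0,"jaw":255},{"x":0,"y":0,"z":0.9,"ax":0,"ay":0,"az":0,"jaw":255},{"x":-0.3,"y":0,"z":0.9,"ax":0,"ay":0,"az":0,"jaw":0},{"x":-0.3,"y":0,"z":0,"ax":0,"ay":0,"az":0,"jaw":0},{"x":0,"y":0,"z":0,"ax":0,"ay":0,"az":0,"jaw":0}]'; python3 - <<'E'
from h import *
ims={n:capture(n) for n in("side","top")}
for n in ims: cv2.imwrite(f"pics/{n}2.png",ims[n][:,:,::-1])
z=[cv2.resize(ims[n][y:y+110,x:x+110][:,:,::-1],(400,400),interpolation=2) for n,x,y in(("side",235,170),("top",165,160))]
cv2.imwrite("pics/z2.png",np.hstack(z))
for n in ims:
  for b in blobs(mask(ims[n],0,4,150,100),8):print(n,b[:2])
E
```

```text
time_s: 4.62
tcp_pos: [0.4279, 0.0571, 0.2161]
ee_rot: [[0.1, -0.995, -0.004], [-0.995, -0.1, -0.003], [0.003, 0.004, -1.0]]
wrist_force: [-0.3, -0.1, -0.2]
gripper_width: 0.26
side ([273, 197, 11, 16, 135], [278.63, 204.29])
```

View pics/z2.png

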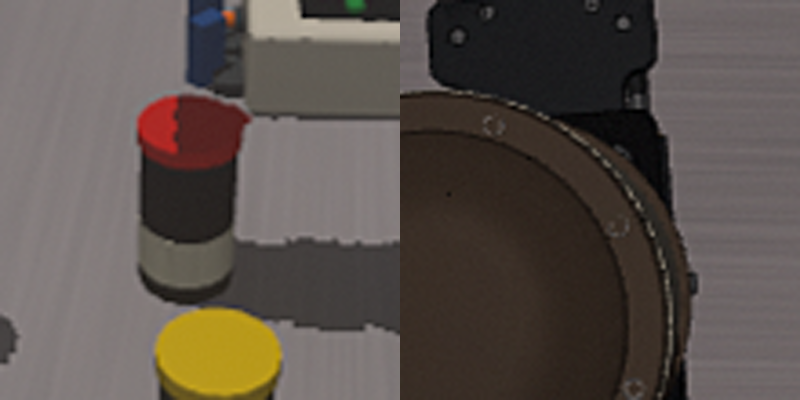

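The side crop shows the lid top now looking level, with its rim ends at about the same row. The arm hides the jar in the top view, so I step aside to measure again.

```bash
python3 -m inch '[{"x":0,"y":-0.9,"z":0,"ax":0,"ay":0,"az":0,"jaw":0},{"x":0,"y":-0.9,"z":0,"ax":0,"ay":0,"az":0,"jaw":0},{"x":0,"y":-0.9,"z":0,"ax":0,"ay":0,"az":0,"jaw":0},{"x":0,"y":-0.9,"z":0,"ax":0,"ay":0,"az":0,"jaw":0},{"x":0,"y":-0.9,"z":0,"ax":0,"ay":0,"az":0,"jaw":0},{"x":0,"y":0,"z":0,"ax":0,"ay":0,"az":0,"jaw":0}]'; python3 - <<'E'
from h import *
ims={n:capture(n) for n in("side","top")}
for n in ims: cv2.imwrite(f"pics/{n}3.png",ims[n][:,:,::-1])
z=[cv2.resize(ims[n][y:y+110,x:x+110][:,:,::-1],(400,400),interpolation=2) for n,x,y in(("side",235,170),("top",165,160))]
cv2.imwrite("pics/z3.png",np.hstack(z))
for n in ims:
  p=camera_params(n)
  for b in blobs(mask(ims[n],0,4,150,60),8):
    print(n,b[:2], onz(p,*b[1],.102).round(4))
    c=max(cv2.findContours(b[2],0,1)[0],key=cv2.contourArea)
    if len(c)>8:
      e=cv2.fitEllipse(c);print(e,onz(p,*e[0],.102).round(4))
E
```

```text
time_s: 5.48
tcp_pos: [0.4302, -0.2208, 0.2072]
ee_rot: [[0.105, -0.994, -0.016], [-0.995, -0.104, -0.005], [0.004, 0.017, -1.0]]
wrist_force: [0.6, 0.2, -0.0]
gripper_width: 0.978
side ([273, 196, 30, 20, 479], [287.05, 205.71]) [0.4721 0.0722 0.102 ]
((287.0803527832031, 205.71176147460938), (19.255468368530273, 29.609411239624023), 89.8130111694336) [0.472  0.0722 0.102 ]
side ([107, 232, 5, 7, 10], [109.6, 235.1]) [0.765  0.1993 0.102 ]
((110.84980773925781, 235.41836547851562), (2.8766613006591797, 10.85228443145752), 156.21575927734375) [0.7625 0.1998 0.102 ]
top ([200, 191, 34, 35, 891], [216.65, 207.58]) [0.4712 0.0635 0.102 ]
((216.65695190429688, 207.59841918945312), (31.041481018066406, 35.290443420410156), 138.04742431640625) [0.4712 0.0635 0.102 ]
```

View pics/z3.png

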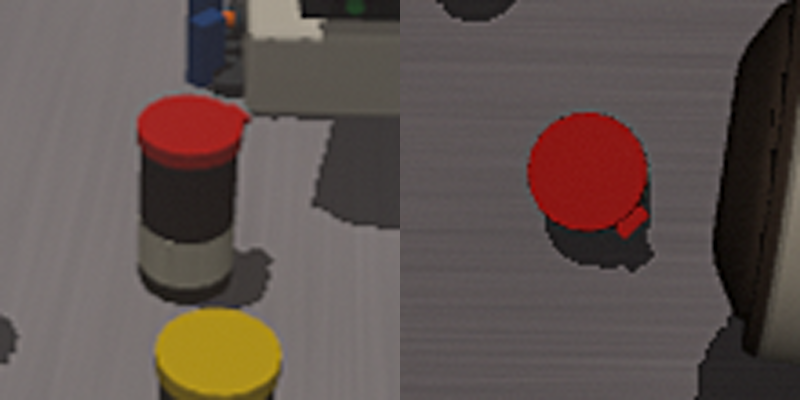

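```bash
python3 - <<'E'
from h import *
pt,ps=camera_params("top"),camera_params("side")
a=(165+187/3.636,160+171/3.636);b=(235+190/3.636,170+124.5/3.636)
c,e=tri(pt,a,ps,b);print(c,e,onz(pt,*a,.102))
ta=(165+232/3.636,160+221/3.636);tb=(235+244/3.636,170+118/3.636)
print(tri(pt,ta,ps,tb))
# expected side outline of level lid, top and jar foot
C=np.array([c[0],c[1]])
for z,r in((.102,.028),(0,.026)):
  P=np.array([proj(ps,[C[0]+r*np.cos(t),C[1]+r*np.sin(t),z]) for t in np.linspace(0,6.283,73)])
  P=(P-[235,170])*3.636;print(z,P.min(0).round(1),P.max(0).round(1),P[P[:,0].argmin()].round(),P[P[:,0].argmax()].round())
E
```

```text
[0.4722587  0.06409174 0.09981256] 0.00011049209064982755 [0.47213532 0.06393671 0.102     ]
(array([0.44713254, 0.04280224, 0.09190857]), np.float64(0.0043540520079106085))
0.102 [136.6  91.7] [244.  152.3] [137. 120.] [244. 122.]
0 [138.7 242.2] [231.8 302.5] [139. 270.] [232. 273.]
```

```bash
python3 -m inch '[{"x":0.15,"y":0.9,"z":0,"ax":0.03,"ay":-0.09,"az":-0.1,"jaw":0},{"x":0.15,"y":0.9,"z":0,"ax":0,"ay":0,"az":0,"jaw":0},{"x":0.15,"y":0.9,"z":0,"ax":0,"ay":0,"az":0,"jaw":0},{"x":0.15,"y":0.9,"z":0,"ax":0,"ay":0,"az":0,"jaw":0},{"x":0,"y":0.9,"z":0,"ax":0,"ay":0,"az":0,"jaw":0},{"x":0,"y":0,"z":0,"ax":0,"ay":0,"az":0,"jaw":0},{"x":0,"y":0,"z":0,"ax":0,"ay":0,"az":0,"jaw":0}]'
```

```text
time_s: 6.45
tcp_pos: [0.4649, 0.0677, 0.2042]
ee_rot: [[0.103, -0.995, -0.004], [-0.995, -0.103, 0.0], [-0.0, 0.004, -1.0]]
wrist_force: [-0.1, -0.1, 0.5]
gripper_width: 1.001
```

```bash
python3 -m inch '[{"x":0.12,"y":-0.06,"z":-0.5,"ax":0,"ay":0,"az":-0.1,"jaw":0},{"x":0,"y":0,"z":-0.4,"ax":0,"ay":0,"az":0,"jaw":0},{"x":0,"y":0,"z":-0.2,"ax":0,"ay":0,"az":0,"jaw":0},{"x":0,"y":0,"z":0,"ax":0,"ay":0,"az":0,"jaw":0}]';python3 - <<'E'
from h import *
print(sense()['tcp_pos'])
for n in("side","wrist"): cv2.imwrite(f"pics/{n}4.png",capture(n)[:,:,::-1])
E
```

```text
time_s: 6.95
tcp_pos: [0.472, 0.0622, 0.1369]
ee_rot: [[0.084, -0.996, -0.003], [-0.997, -0.084, 0.0], [-0.001, 0.003, -1.0]]
wrist_force: [-0.6, 1.0, 1.0]
gripper_width: 1.002
[0.47198663 0.06222196 0.13686985]
```

View pics/wrist4.png

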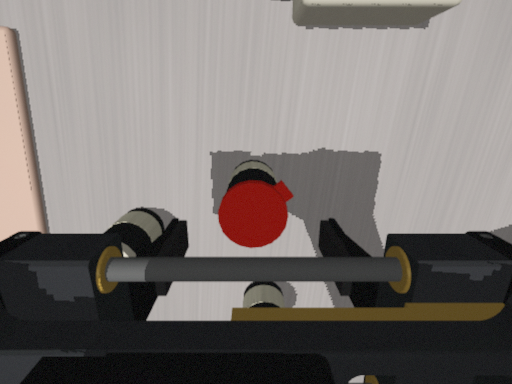

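View pics/side4.png

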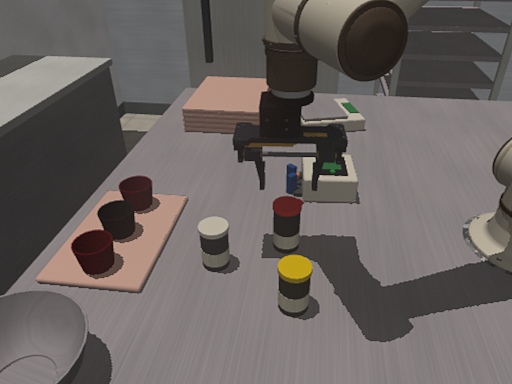

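The wrist view shows the lid at (253,213), midway between the fingertips at (182,225) and (326,225). The side view shows clear space around the fingers.

```bash
python3 - <<'E'
from h import *
p=camera_params("wrist");im=cv2.imread("pics/wrist4.png")[:,:,::-1].copy()
b=max(blobs(mask(im,0,4,150,60)),key=lambda x:x[0][4])
c=cv2.morphologyEx(b[2],2,np.ones((15,15),np.uint8))
e=cv2.fitEllipse(max(cv2.findContours(c,0,1)[0],key=cv2.contourArea));print(e,onz(p,*e[0],.102).round(4))
E
python3 -m inch '[{"x":0,"y":0.03,"z":-0.3,"ax":0,"ay":0,"az":0,"jaw":0},{"x":0,"y":0,"z":-0.3,"ax":0,"ay":0,"az":0,"jaw":0},{"x":0,"y":0,"z":-0.3,"ax":0,"ay":0,"az":0,"jaw":0},{"x":0,"y":0,"z":-0.3,"ax":0,"ay":0,"az":0,"jaw":0},{"x":0,"y":0,"z":-0.15,"ax":0,"ay":0,"az":0,"jaw":0},{"x":0,"y":0,"z":0,"ax":0,"ay":0,"az":0,"jaw":0}]'
```

```text
((253.73829650878906, 213.56582641601562), (62.956363677978516, 71.59093475341797), 69.95559692382812) [0.472  0.0629 0.102 ]
time_s: 7.8
tcp_pos: [0.4783, 0.0663, 0.0616]
ee_rot: [[0.085, -0.996, 0.015], [-0.996, -0.085, 0.007], [-0.006, -0.015, -1.0]]
wrist_force: [0.1, 0.2, 0.6]
gripper_width: 1.002
```

```bash
python3 -m inch '[{"x":-0.1,"y":-0.05,"z":-0.14,"ax":-0.04,"ay":0.09,"az":0,"jaw":0},{"x":0,"y":0,"z":0,"ax":0,"ay":0,"az":0,"jaw":0}]'
```

```text
time_s: 8.05
tcp_pos: [0.4727, 0.0634, 0.0539]
ee_rot: [[0.085, -0.996, 0.001], [-0.996, -0.085, 0.001], [-0.001, -0.001, -1.0]]
wrist_force: [-0.2, -0.1, -0.5]
gripper_width: 1.003
```

```bash
python3 -m inch '[{"x":0,"y":0,"z":-0.04,"ax":0,"ay":0,"az":0,"jaw":0},{"x":0,"y":0,"z":0,"ax":0,"ay":0,"az":0,"jaw":110},{"x":0,"y":0,"z":0,"ax":0,"ay":0,"az":0,"jaw":255},{"x":0,"y":0,"z":0,"ax":0,"ay":0,"az":0,"jaw":255},{"x":0,"y":0,"z":0,"ax":0,"ay":0,"az":0,"jaw":255},{"x":0,"y":0,"z":0,"ax":0,"ay":0,"az":0,"jaw":255},{"x":0,"y":0,"z":0,"ax":0,"ay":0,"az":0,"jaw":255}]';python3 - <<'E'
from h import *
s=capture("side")
z=[cv2.resize(s[140:280,220:360][:,:,::-1],(500,500),interpolation=2)]
cv2.imwrite("pics/z5.png",np.hstack(z))
E
```

```text
time_s: 8.93
tcp_pos: [0.4733, 0.0637, 0.0522]
ee_rot: [[0.085, -0.996, 0.002], [-0.996, -0.085, 0.001], [-0.001, -0.002, -1.0]]
wrist_force: [-0.2, -0.7, -0.0]
gripper_width: 0.632
```

View pics/z5.png

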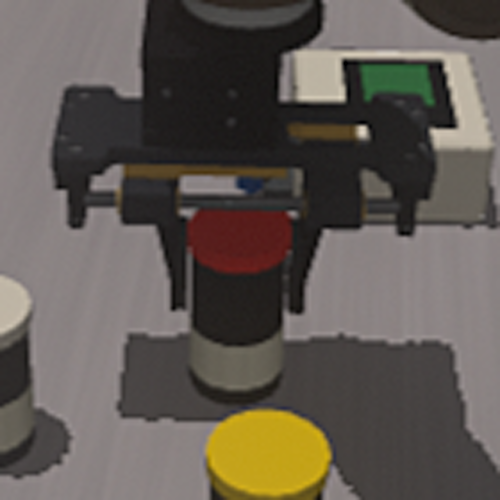

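The fingers straddle the jar and the opening reads 55 mm, so they are still closing. I let them finish.

```bash
python3 -m inch '[{"x":0,"y":0,"z":0,"ax":0,"ay":0,"az":0,"jaw":255},{"x":0,"y":0,"z":0,"ax":0,"ay":0,"az":0,"jaw":255},{"x":0,"y":0,"z":0,"ax":0,"ay":0,"az":0,"jaw":255}]'
```

```text
time_s: 9.35
tcp_pos: [0.4733, 0.0637, 0.0522]
ee_rot: [[0.085, -0.996, 0.002], [-0.996, -0.085, 0.001], [-0.001, -0.002, -1.0]]
wrist_force: [-0.3, 0.5, -0.1]
gripper_width: 0.633
```

```bash
python3 - <<'E'
from h import *
s=capture("wrist")
cv2.imwrite("pics/w6.png",cv2.resize(s[120:330,140:380][:,:,::-1],None,fx=3.2,fy=2.8,interpolation=2))
s=capture("side")
cv2.imwrite("pics/s6.png",cv2.resize(cv2.convertScaleAbs(s[180:260,250:330][:,:,::-1],alpha=2.5,beta=20),(600,600),interpolation=2))
E
```

```text
(no output)
```

View pics/w6.png

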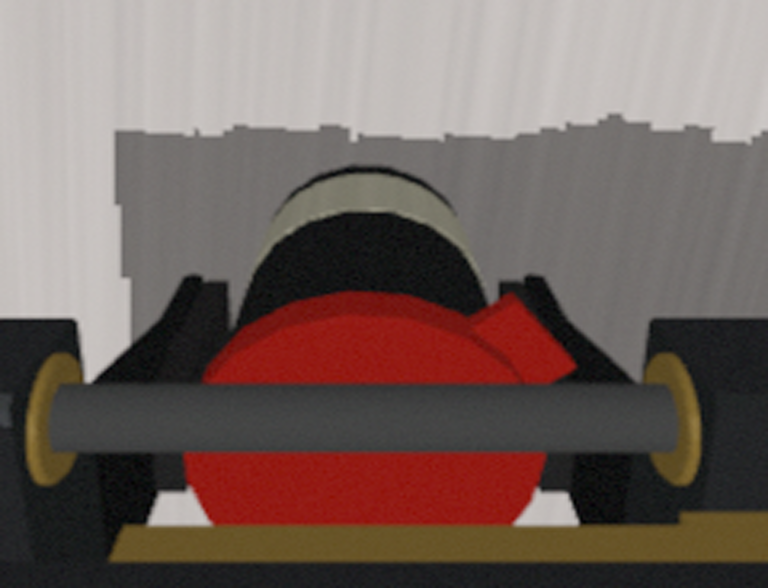

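View pics/s6.png

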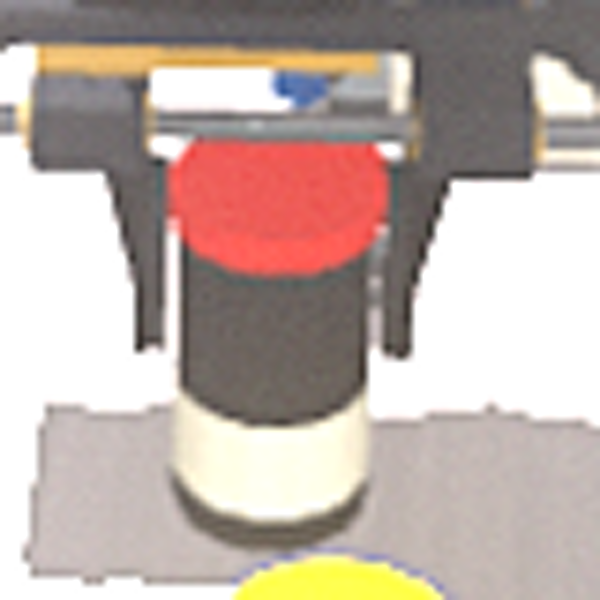

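The fingers bear on the lid skirt and leave a gap of about 1.5 mm at the body: in the wrist crop the pad plates end near (185,490) and (545,490). I'll find how high those plates reach along the fingers.

```bash
python3 - <<'E'
from h import *
p=camera_params("wrist");s=sense();R=s['ee_rot'];T=s['tcp_pos']
print("cam in tool",(R.T@(-np.array(p['R']).T@p['t']-T)).round(4))
for nm,q in(("L tip",(228,285)),("L top in",(185,490)),("L top out",(155,490)),("R tip",(500,285)),("R top in",(543,490)),("R top out",(578,490))):
    c,d=ray(p,140+q[0]/3.2,120+q[1]/2.8)
    c=R.T@(c-T);d=R.T@d
    for w in(.0275,.035):
        k=(np.sign(d[1])*w-c[1])/d[1];print(nm,w,(c+k*d).round(4))
E
```

```text
cam in tool [ 0.0822  0.0002 -0.1617]
L tip 0.0275 [ 0.0077 -0.0275  0.0029]
L tip 0.035 [-0.0125 -0.035   0.0475]
L top in 0.0275 [-0.0093 -0.0275 -0.048 ]
L top in 0.035 [-0.0341 -0.035  -0.0172]
L top out 0.0275 [ 0.004  -0.0275 -0.0645]
L top out 0.035 [-0.0172 -0.035  -0.0382]
R tip 0.0275 [ 0.0113  0.0275 -0.0049]
R tip 0.035 [-0.0082  0.035   0.0381]
R top in 0.0275 [-0.0056  0.0275 -0.0526]
R top in 0.035 [-0.0296  0.035  -0.0226]
R top out 0.0275 [ 0.0086  0.0275 -0.0702]
R top out 0.035 [-0.0116  0.035  -0.0451]
```

The pads run about 49 mm up from the tips, so the tips must be at about 38 mm to sit below the skirt, and the body still clears the lid. At that height a grip along the push axis would hit the pin. I'll release, turn 90° and grip across the V, with the pads offset backwards.

```bash
python3 -m inch '[{"x":0,"y":0,"z":0,"ax":0,"ay":0,"az":0,"jaw":0},{"x":0,"y":0,"z":0,"ax":0,"ay":0,"az":0,"jaw":0},{"x":0,"y":0,"z":0,"ax":0,"ay":0,"az":0,"jaw":0},{"x":0,"y":0,"z":0,"ax":0,"ay":0,"az":0,"jaw":0},{"x":0,"y":0,"z":0.3,"ax":0,"ay":0,"az":0,"jaw":0},{"x":0,"y":0,"z":0.5,"ax":0,"ay":0,"az":0,"jaw":0},{"x":0,"y":0,"z":0.5,"ax":0,"ay":0,"az":0,"jaw":0},{"x":0,"y":0,"z":0,"ax":0,"ay":0,"az":0,"jaw":0}]'
python3 -m inch '[{"x":0,"y":0,"z":0.3,"ax":0,"ay":0,"az":-0.9,"jaw":0},{"x":0,"y":0,"z":0.0,"ax":0,"ay":0,"az":-0.9,"jaw":0},{"x":0,"y":0,"z":0,"ax":0,"ay":0,"az":-0.9,"jaw":0},{"x":0,"y":0,"z":0,"ax":0,"ay":0,"az":-0.9,"jaw":0},{"x":0,"y":0,"z":0,"ax":0,"ay":0,"az":-0.9,"jaw":0},{"x":0,"y":0,"z":0,"ax":0,"ay":0,"az":-0.9,"jaw":0},{"x":0,"y":0,"z":0,"ax":0,"ay":0,"az":-0.9,"jaw":0},{"x":0,"y":0,"z":0,"ax":0,"ay":0,"az":-0.9,"jaw":0},{"x":0,"y":0,"z":0,"ax":0,"ay":0,"az":-0.9,"jaw":0},{"x":0,"y":0,"z":0,"ax":0,"ay":0,"az":-0.9,"jaw":0},{"x":0,"y":0,"z":0,"ax":0,"ay":0,"az":0,"jaw":0}]'
python3 - <<'E'
from h import *
print(sense()['joints'].round(1))
p=camera_params("wrist");im=capture("wrist");cv2.imwrite("pics/w7.png",im[:,:,::-1])
cv2.imwrite("pics/s7.png",capture("side")[:,:,::-1])
b=max(blobs(mask(im,0,4,150,60)),key=lambda x:x[0][4])
c=cv2.morphologyEx(b[2],2,np.ones((15,15),np.uint8))
e=cv2.fitEllipse(max(cv2.findContours(c,0,1)[0],key=cv2.contourArea));print(e,onz(p,*e[0],.102).round(4))
E
```

```text
time_s: 10.45
tcp_pos: [0.4728, 0.0634, 0.1319]
ee_rot: [[0.085, -0.996, 0.001], [-0.996, -0.085, 0.001], [-0.001, -0.001, -1.0]]
wrist_force: [-0.2, -0.1, -0.3]
gripper_width: 0.999
time_s: 11.82
tcp_pos: [0.4656, 0.0611, 0.1397]
ee_rot: [[-0.999, -0.031, -0.016], [-0.031, 0.999, 0.005], [0.016, 0.005, -1.0]]
wrist_force: [-0.3, -0.1, -0.9]
gripper_width: 0.998
[  26.9   12.2  -26.6   -0.8  -51.8 -114.6]
((257.52716064453125, 216.6244354248047), (64.7734375, 69.47222137451172), 132.81488037109375) [0.4688 0.0644 0.102 ]
```

View pics/w7.png

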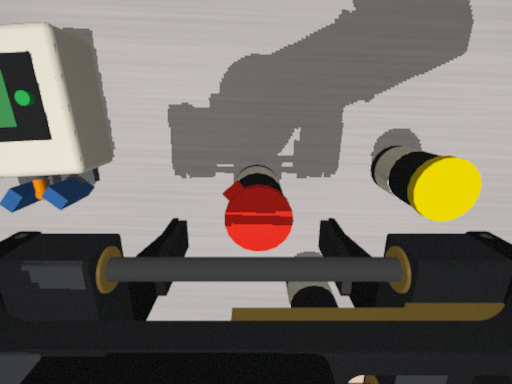

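View pics/s7.png

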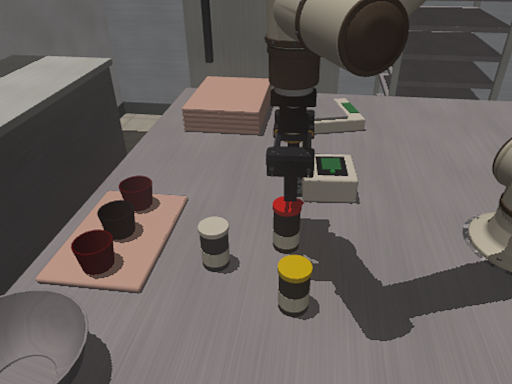

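The wrist view shows the lid at (258,217) between the fingers and the jaws and pin at (40,190) for reference. The lid is on. I correct the pose and then descend in steps.

```bash
python3 -m inch '[{"x":0.17,"y":0.05,"z":0,"ax":-0.03,"ay":-0.09,"az":0.31,"jaw":0},{"x":0,"y":0,"z":0,"ax":0,"ay":0,"az":0,"jaw":0},{"x":0,"y":0,"z":-0.2,"ax":0,"ay":0,"az":0,"jaw":0},{"x":0,"y":0,"z":0,"ax":0,"ay":0,"az":0,"jaw":0}]'
python3 - <<'E'
from h import *
p=camera_params("wrist");im=capture("wrist");cv2.imwrite("pics/w8.png",im[:,:,::-1])
b=max(blobs(mask(im,0,4,150,60)),key=lambda x:x[0][4])
c=cv2.morphologyEx(b[2],2,np.ones((15,15),np.uint8))
e=cv2.fitEllipse(max(cv2.findContours(c,0,1)[0],key=cv2.contourArea));print(e,onz(p,*e[0],.102).round(4))
for nm,lo,hi,z in(("org",5,18,.036),("blue",105,125,.048)):
  for b in blobs(mask(im,lo,hi,120,30),20):print(nm,b[0],b[1],onz(p,*b[1],z).round(4))
E
```

```text
time_s: 12.42
tcp_pos: [0.4749, 0.0638, 0.1261]
ee_rot: [[-0.996, -0.09, -0.002], [-0.09, 0.996, -0.001], [0.002, -0.001, -1.0]]
wrist_force: [-1.1, -1.0, 0.2]
gripper_width: 0.997
((255.11192321777344, 211.62295532226562), (69.6379623413086, 75.18948364257812), 134.62142944335938) [0.4689 0.0642 0.102 ]
org [16, 158, 15, 23, 243] [22.84, 167.11] [ 0.4703 -0.1577  0.036 ]
blue [25, 159, 58, 33, 1096] [52.47, 174.18] [ 0.4709 -0.1215  0.048 ]
blue [0, 161, 23, 28, 421] [8.41, 174.42] [ 0.4748 -0.1617  0.048 ]
```

```bash
python3 -m inch '[{"x":0,"y":0,"z":-0.3,"ax":0,"ay":0,"az":0,"jaw":0},{"x":0,"y":0,"z":-0.3,"ax":0,"ay":0,"az":0,"jaw":0},{"x":0,"y":0,"z":0,"ax":0,"ay":0,"az":0,"jaw":0}]';python3 -m inch '[{"x":0,"y":0,"z":-0.3,"ax":0,"ay":0,"az":0,"jaw":0},{"x":0,"y":0,"z":-0.3,"ax":0,"ay":0,"az":0,"jaw":0},{"x":0,"y":0,"z":0,"ax":0,"ay":0,"az":0,"jaw":0}]'
```

```text
time_s: 12.85
tcp_pos: [0.4759, 0.064, 0.0906]
ee_rot: [[-0.996, -0.091, 0.001], [-0.091, 0.996, -0.0], [-0.001, -0.001, -1.0]]
wrist_force: [0.2, 0.7, 0.5]
gripper_width: 1.001
time_s: 13.22
tcp_pos: [0.4779, 0.0647, 0.0564]
ee_rot: [[-0.996, -0.092, 0.005], [-0.092, 0.996, 0.001], [-0.005, 0.0, -1.0]]
wrist_force: [-0.0, -0.1, 0.6]
gripper_width: 1.001
```

```bash
python3 -m inch '[{"x":-0.03,"y":0,"z":-0.2,"ax":0,"ay":0.03,"az":0,"jaw":0},{"x":0,"y":0,"z":-0.1,"ax":0,"ay":0,"az":0,"jaw":0},{"x":0,"y":0,"z":0,"ax":0,"ay":0,"az":0,"jaw":0}]'; python3 -m inch '[{"x":0,"y":0,"z":0,"ax":0,"ay":0,"az":0,"jaw":0}]'
```

```text
time_s: 13.6
tcp_pos: [0.4775, 0.0653, 0.0394]
ee_rot: [[-0.996, -0.092, 0.003], [-0.092, 0.996, 0.002], [-0.004, 0.002, -1.0]]
wrist_force: [-0.1, -1.0, 0.2]
gripper_width: 1.002
time_s: 13.72
tcp_pos: [0.4777, 0.0654, 0.0395]
ee_rot: [[-0.996, -0.092, 0.004], [-0.092, 0.996, 0.002], [-0.004, 0.002, -1.0]]
wrist_force: [0.3, 0.3, -0.3]
gripper_width: 0.996
```

```bash
python3 -m inch '[{"x":-0.02,"y":-0.02,"z":-0.035,"ax":0,"ay":0.02,"az":0,"jaw":0},{"x":0,"y":0,"z":0,"ax":0,"ay":0,"az":0,"jaw":110},{"x":0,"y":0,"z":0,"ax":0,"ay":0,"az":0,"jaw":255},{"x":0,"y":0,"z":0,"ax":0,"ay":0,"az":0,"jaw":255},{"x":0,"y":0,"z":0,"ax":0,"ay":0,"az":0,"jaw":255},{"x":0,"y":0,"z":0,"ax":0,"ay":0,"az":0,"jaw":255},{"x":0,"y":0,"z":0,"ax":0,"ay":0,"az":0,"jaw":255},{"x":0,"y":0,"z":0,"ax":0,"ay":0,"az":0,"jaw":255},{"x":0,"y":0,"z":0,"ax":0,"ay":0,"az":0,"jaw":255}]'
python3 - <<'E'
from h import *
s=capture("wrist");cv2.imwrite("pics/w9.png",s[:,:,::-1])
s=capture("side")
cv2.imwrite("pics/s9.png",cv2.resize(cv2.convertScaleAbs(s[160:260,240:340][:,:,::-1],alpha=2,beta=20),(600,600),interpolation=2))
E
```

```text
time_s: 14.85
tcp_pos: [0.477, 0.0645, 0.038]
ee_rot: [[-0.996, -0.093, 0.002], [-0.093, 0.996, 0.003], [-0.002, 0.003, -1.0]]
wrist_force: [-0.2, 0.1, 0.4]
gripper_width: 0.593
```

View pics/w9.png

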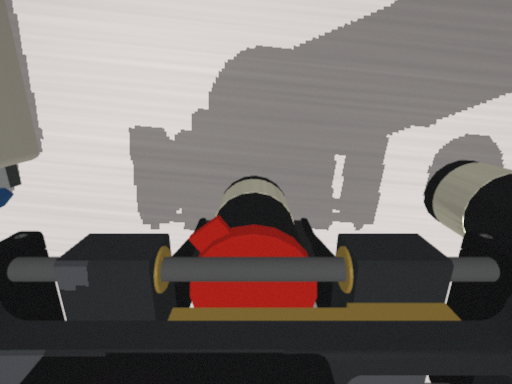

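View pics/s9.png

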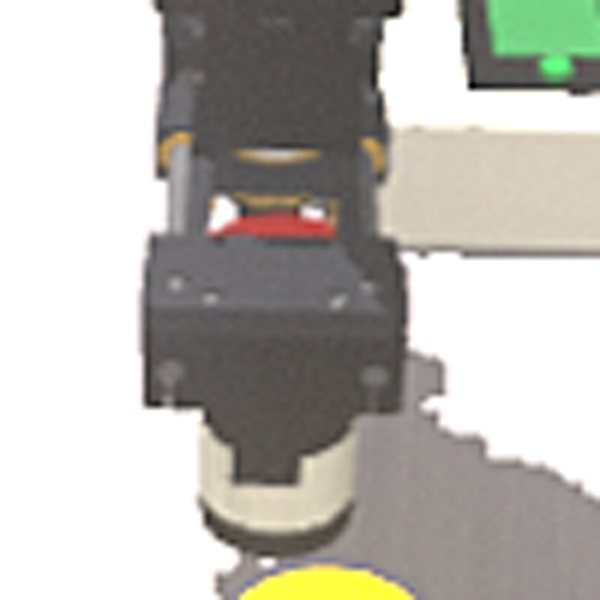

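The opening is 51.6 mm, so the pads are on the bare body, and the wrist view shows the lid level between the fingers. I lift it slightly and carry it to a point in front of the V.

```bash
python3 -m inch '[{"x":0,"y":0,"z":0.15,"ax":0,"ay":0,"az":0,"jaw":255},{"x":0,"y":0,"z":0.1,"ax":0,"ay":0,"az":0,"jaw":255},{"x":0,"y":0,"z":0,"ax":0,"ay":0,"az":0,"jaw":255}]'; python3 -m inch '[{"x":0.2,"y":-0.45,"z":0,"ax":0,"ay":0,"az":0,"jaw":255},{"x":0.2,"y":-0.45,"z":0,"ax":0,"ay":0,"az":0,"jaw":255},{"x":0.2,"y":-0.45,"z":0,"ax":0,"ay":0,"az":0,"jaw":255},{"x":0.2,"y":-0.45,"z":0,"ax":0,"ay":0,"az":0,"jaw":255},{"x":0.2,"y":-0.45,"z":0,"ax":0,"ay":0,"az":0,"jaw":255},{"x":0.2,"y":-0.45,"z":0,"ax":0,"ay":0,"az":0,"jaw":255},{"x":0.2,"y":-0.45,"z":0,"ax":0,"ay":0,"az":0,"jaw":255},{"x":0.1,"y":-0.3,"z":0,"ax":0,"ay":0,"az":0,"jaw":255},{"x":0,"y":0,"z":0,"ax":0,"ay":0,"az":0,"jaw":255}]'
```

```text
time_s: 15.32
tcp_pos: [0.476, 0.0641, 0.0535]
ee_rot: [[-0.996, -0.092, -0.0], [-0.092, 0.996, 0.003], [-0.0, 0.003, -1.0]]
wrist_force: [-0.7, -0.8, -1.9]
gripper_width: 0.598
time_s: 16.45
tcp_pos: [0.5662, -0.1492, 0.0518]
ee_rot: [[-0.996, -0.093, -0.004], [-0.093, 0.996, 0.004], [0.004, 0.004, -1.0]]
wrist_force: [-0.2, 0.3, -2.2]
gripper_width: 0.592
```

```bash
python3 - <<'E'
from h import *
p=camera_params("wrist");print(sense()['tcp_pos'].round(4))
im=capture("wrist");cv2.imwrite("pics/w10.png",im[:,:,::-1])
cv2.imwrite("pics/s10.png",capture("side")[:,:,::-1])
for nm,lo,hi,z in(("org",5,18,.036),("blue",105,125,.048)):
  for b in blobs(mask(im,lo,hi,120,30),20):print(nm,b[0],b[1],onz(p,*b[1],z).round(4))
S=sense();R=S['ee_rot'];T=S['tcp_pos']
E
```

```text
[ 0.5662 -0.1492  0.0518]
org [245, 62, 18, 41, 659] [253.62, 81.52] [ 0.4715 -0.1583  0.036 ]
org [194, 307, 119, 2, 238] [253.0, 307.5] [ 0.6385 -0.143   0.036 ]
blue [196, 71, 44, 45, 1069] [217.68, 94.31] [ 0.4813 -0.1783  0.048 ]
blue [267, 72, 45, 45, 1086] [289.21, 95.13] [ 0.4778 -0.137   0.048 ]
```

View pics/w10.png

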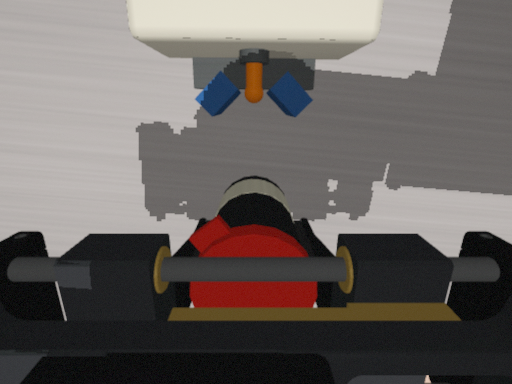

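View pics/s10.png

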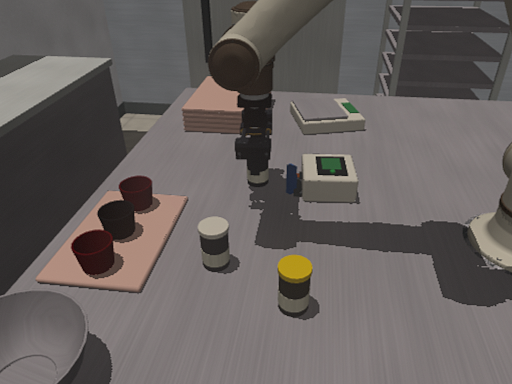

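The wrist view shows the pin at (254,82) and the jaws at (218,94) and (289,95), centred on the jar at column 254. The jaws' midpoint agrees with the first measurement to 1 mm. I lower the jar and slide it in.

```bash
python3 -m inch '[{"x":0,"y":-0.01,"z":-0.15,"ax":0.02,"ay":-0.02,"az":0,"jaw":255},{"x":0,"y":0,"z":-0.06,"ax":0,"ay":0,"az":0,"jaw":255},{"x":0,"y":0,"z":0,"ax":0,"ay":0,"az":0,"jaw":255}]'
```

```text
time_s: 16.92
tcp_pos: [0.5648, -0.1467, 0.0383]
ee_rot: [[-0.995, -0.097, -0.002], [-0.097, 0.995, 0.008], [0.001, 0.008, -1.0]]
wrist_force: [-0.4, -0.2, -1.6]
gripper_width: 0.592
```

```bash
python3 -m inch '[{"x":-0.2,"y":-0.02,"z":0,"ax":0,"ay":0,"az":0,"jaw":255},{"x":-0.2,"y":-0.02,"z":0,"ax":0,"ay":0,"az":0,"jaw":255},{"x":0,"y":0,"z":0,"ax":0,"ay":0,"az":0,"jaw":255}]'
```

```text
time_s: 17.3
tcp_pos: [0.5386, -0.1488, 0.0385]
ee_rot: [[-0.995, -0.097, -0.003], [-0.097, 0.995, 0.008], [0.002, 0.008, -1.0]]
wrist_force: [-0.0, -0.1, -1.7]
gripper_width: 0.591
```

```bash
python3 -m inch '[{"x":-0.1,"y":-0.07,"z":0,"ax":-0.045,"ay":-0.02,"az":-0.05,"jaw":255},{"x":-0.15,"y":-0.015,"z":0,"ax":0,"ay":0,"az":0,"jaw":255},{"x":0,"y":0,"z":0,"ax":0,"ay":0,"az":0,"jaw":255}]'
python3 - <<'E'
from h import *
im=capture("wrist");cv2.imwrite("pics/w11.png",im[:,:,::-1])
p=camera_params("wrist")
for nm,lo,hi,z in(("org",5,18,.036),("blue",105,125,.048)):
  for b in blobs(mask(im,lo,hi,120,30),20):print(nm,b[0],b[1],onz(p,*b[1],z).round(4))
E
```

```text
time_s: 17.68
tcp_pos: [0.5225, -0.1545, 0.0389]
ee_rot: [[-0.996, -0.088, 0.002], [-0.088, 0.996, -0.0], [-0.002, -0.0, -1.0]]
wrist_force: [0.0, 0.5, -2.7]
gripper_width: 0.591
org [246, 140, 19, 36, 573] [255.06, 156.76] [ 0.4724 -0.1583  0.036 ]
org [194, 307, 119, 2, 238] [253.0, 307.5] [ 0.5848 -0.1496  0.036 ]
blue [198, 143, 44, 50, 1117] [220.41, 168.0] [ 0.4784 -0.1779  0.048 ]
blue [269, 144, 45, 49, 1110] [289.55, 168.33] [ 0.4751 -0.1381  0.048 ]
```

View pics/w11.png

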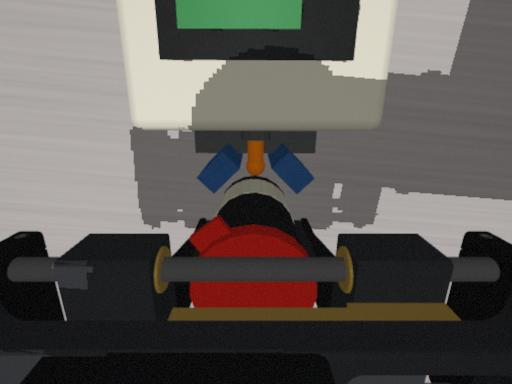

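The pin is at (255,157), within 0.5 mm of the jar's centreline. Now the push into the V.

```bash
python3 -m inch '[{"x":-0.1,"y":0,"z":-0.02,"ax":0,"ay":0,"az":0,"jaw":255},{"x":-0.05,"y":0,"z":0,"ax":0,"ay":0,"az":0,"jaw":255},{"x":0,"y":0,"z":0,"ax":0,"ay":0,"az":0,"jaw":255}]'
```

```text
time_s: 18.1
tcp_pos: [0.5142, -0.1544, 0.0379]
ee_rot: [[-0.996, -0.088, 0.003], [-0.088, 0.996, -0.001], [-0.003, -0.001, -1.0]]
wrist_force: [0.2, -0.2, -1.0]
gripper_width: 0.589
```

```bash
python3 -m inch '[{"x":-0.06,"y":-0.01,"z":0,"ax":0,"ay":0,"az":0,"jaw":255},{"x":-0.05,"y":0,"z":0,"ax":0,"ay":0,"az":0,"jaw":255},{"x":0,"y":0,"z":0,"ax":0,"ay":0,"az":0,"jaw":255}]'; python3 -m inch '[{"x":-0.05,"y":0,"z":0,"ax":0,"ay":0,"az":0,"jaw":255}]'
```

```text
time_s: 18.48
tcp_pos: [0.5115, -0.1549, 0.039]
ee_rot: [[-0.996, -0.09, 0.013], [-0.09, 0.996, -0.001], [-0.012, -0.002, -1.0]]
wrist_force: [2.7, 1.2, -2.3]
gripper_width: 0.595
time_s: 18.6
tcp_pos: [0.5095, -0.1549, 0.0393]
ee_rot: [[-0.996, -0.09, 0.015], [-0.09, 0.996, -0.001], [-0.014, -0.003, -1.0]]
wrist_force: [3.8, -0.1, -2.2]
gripper_width: 0.589
```

```bash
python3 -m inch '[{"x":-0.06,"y":0,"z":-0.01,"ax":0,"ay":0.08,"az":0,"jaw":255},{"x":-0.06,"y":0,"z":0,"ax":0,"ay":0.04,"az":0,"jaw":255}]'; python3 -m inch '[{"x":-0.08,"y":0,"z":0,"ax":0,"ay":0.04,"az":0,"jaw":255}]'
```

```text
time_s: 18.85
tcp_pos: [0.5079, -0.1547, 0.0401]
ee_rot: [[-0.996, -0.092, 0.006], [-0.092, 0.996, -0.002], [-0.006, -0.002, -1.0]]
wrist_force: [8.6, -0.7, -4.8]
gripper_width: 0.593
time_s: 18.98
tcp_pos: [0.5079, -0.1547, 0.0413]
ee_rot: [[-0.996, -0.093, 0.009], [-0.093, 0.996, -0.003], [-0.009, -0.003, -1.0]]
wrist_force: [9.6, 0.2, -5.2]
gripper_width: 0.591
```

```bash
python3 -m inch '[{"x":-0.1,"y":0,"z":-0.05,"ax":0,"ay":0.04,"az":0,"jaw":255},{"x":-0.1,"y":0,"z":-0.05,"ax":0,"ay":0.02,"az":0,"jaw":255}]';python3 - <<'E'
from h import *
s=sense();print(s['tcp_pos'],s['wrist_force'],s['time_s'])
im=capture("wrist");cv2.imwrite("pics/w12.png",im[:,:,::-1])
cv2.imwrite("pics/s12.png",cv2.resize(cv2.convertScaleAbs(capture("side")[140:220,230:330][:,:,::-1],alpha=1.8,beta=10),(750,600),interpolation=2))
s=sense();print(s['tcp_pos'],s['wrist_force'],s['time_s'])
E
```

```text
time_s: 19.23
tcp_pos: [0.508, -0.1547, 0.0398]
ee_rot: [[-0.995, -0.098, 0.025], [-0.098, 0.995, -0.005], [-0.024, -0.007, -1.0]]
wrist_force: [8.9, 0.8, 0.6]
gripper_width: 0.594
[ 0.50797236 -0.15468884  0.039789  ] [8.85652476 0.79599038 0.61349618] 19.225
[ 0.50794628 -0.15470542  0.03974534] [ 8.84338857 -0.47763634 -1.3608249 ] 19.325
```

View pics/w12.png

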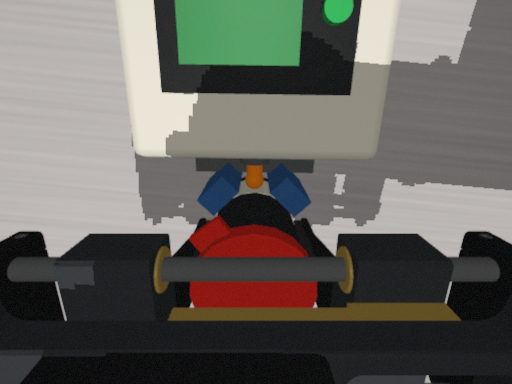

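View pics/s12.png

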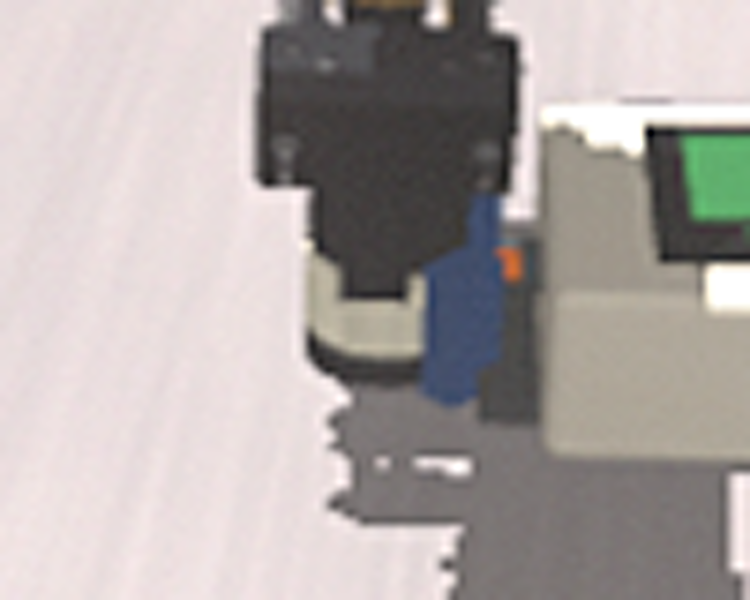

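The wrist view shows the jar between both jaws, at (220,188) and (288,188), with the pin at (255,178) pushed back. The side view shows it upright against the near jaw. The tool leans 1.4°, so I correct that and firm up the push.

```bash
python3 -m inch '[{"x":-0.1,"y":0,"z":0,"ax":-0.03,"ay":0.2,"az":-0.05,"jaw":255},{"x":-0.1,"y":0,"z":0,"ax":0,"ay":0.1,"az":0,"jaw":255}]'
```

```text
time_s: 19.58
tcp_pos: [0.5079, -0.1545, 0.043]
ee_rot: [[-0.996, -0.092, -0.002], [-0.092, 0.996, -0.012], [0.003, -0.011, -1.0]]
wrist_force: [10.8, -0.2, -5.5]
gripper_width: 0.595
```

```bash
python3 -m inch '[{"x":-0.12,"y":0,"z":-0.06,"ax":0.07,"ay":0.06,"az":0,"jaw":255},{"x":-0.12,"y":0,"z":-0.04,"ax":0.03,"ay":0.08,"az":0,"jaw":255}]'; python3 - <<'E'
from h import *
im=capture("wrist");im=capture("wrist")
s=sense();print(s['tcp_pos'],s['ee_rot'][:,2],s['wrist_force'],s['moment'],s['time_s'])
E
```

```text
time_s: 19.82
tcp_pos: [0.5078, -0.1547, 0.0418]
ee_rot: [[-0.995, -0.098, 0.004], [-0.098, 0.995, 0.003], [-0.004, 0.003, -1.0]]
wrist_force: [10.3, 0.9, -2.5]
gripper_width: 0.591
[ 0.50781429 -0.15470311  0.04185928] [ 0.00357436  0.00339082 -0.99998786] [10.13159419  0.29541187 -2.23223622] [ 0.15505401 -3.49833904  0.02165951] 19.925
```

```bash
python3 - <<'E'
from h import *
im=capture("wrist")
cv2.imwrite("pics/w13.png",cv2.resize(im[130:310,160:360][:,:,::-1],(800,600),interpolation=2))
S=capture("side");ps=camera_params("side")
z=cv2.resize(cv2.convertScaleAbs(S[140:220,230:330][:,:,::-1],alpha=1.8,beta=10),(750,600),interpolation=2)
for h,col in((0,(0,0,255)),(.004,(0,255,0))):
  P=np.array([proj(ps,[.5028+.026*np.cos(t),-.1557+.026*np.sin(t),h]) for t in np.linspace(0,6.283,73)])
  cv2.polylines(z,[((P-[230,140])*7.5+3.5).astype(np.int32)],True,col,1)
cv2.imwrite("pics/s13.png",z)
E
```

```text
(no output)
```

View pics/s13.png

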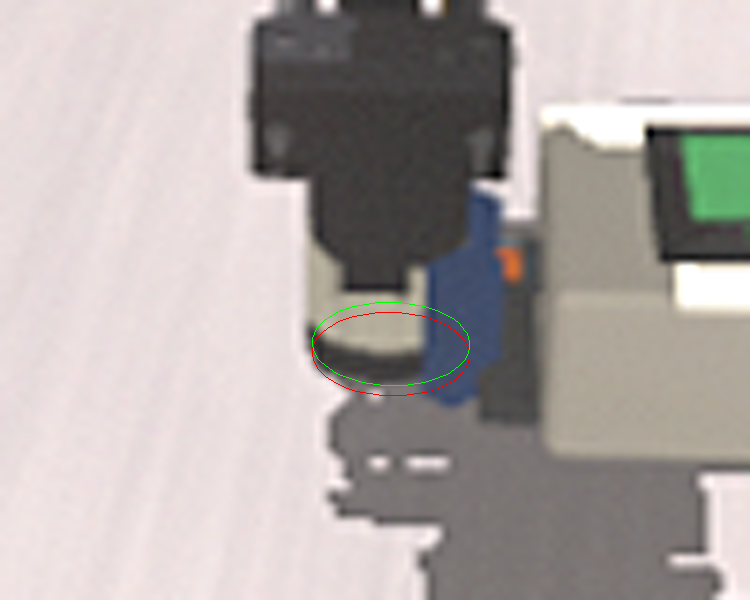

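View pics/w13.png

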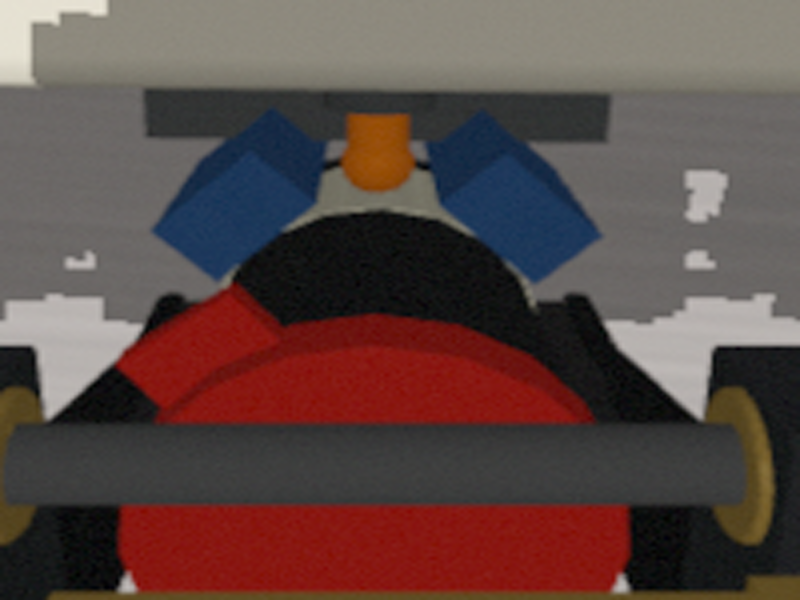

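The jar bears on both jaws with the lid level, but its foot hangs about 4 mm above the table: it shows at row 380 against the predicted table outline at 395. I lower it while still pushing.

```bash
python3 -m inch '[{"x":-0.04,"y":0,"z":-0.09,"ax":0,"ay":0.08,"az":-0.05,"jaw":255},{"x":-0.08,"y":0,"z":-0.07,"ax":0,"ay":0.08,"az":0,"jaw":255}]'; python3 -m inch '[{"x":-0.12,"y":0,"z":-0.05,"ax":0,"ay":0.12,"az":0,"jaw":255}]'
```

```text
time_s: 20.27
tcp_pos: [0.5083, -0.1547, 0.0378]
ee_rot: [[-0.996, -0.092, -0.009], [-0.092, 0.996, 0.001], [0.009, 0.002, -1.0]]
wrist_force: [-0.0, 6.7, 27.0]
gripper_width: 0.592
time_s: 20.4
tcp_pos: [0.508, -0.1547, 0.038]
ee_rot: [[-0.995, -0.095, -0.015], [-0.095, 0.995, -0.0], [0.015, 0.001, -1.0]]
wrist_force: [11.4, 0.6, -2.1]
gripper_width: 0.591
```

```bash
python3 - <<'E'
from h import *
for i in range(4):
  im=capture("wrist")
  s=sense();print(s['tcp_pos'].round(4),s['ee_rot'][:,2].round(3),s['wrist_force'].round(1),s['time_s'])
cv2.imwrite("pics/w14.png",cv2.resize(im[130:310,160:360][:,:,::-1],(800,600),interpolation=2))
E
```

```text
[ 0.5081 -0.1547  0.038 ] [-0.015 -0.    -1.   ] [8.  0.6 5.2] 20.45
[ 0.5081 -0.1547  0.038 ] [-0.015 -0.    -1.   ] [7.9 1.7 4.6] 20.5
[ 0.5081 -0.1547  0.038 ] [-0.015 -0.    -1.   ] [8.1 1.9 5.1] 20.55
[ 0.5081 -0.1547  0.0379] [-0.015 -0.    -1.   ] [9.4 0.9 4.2] 20.6
```

```bash
python3 -m inch '[{"x":-0.16,"y":0,"z":-0.02,"ax":0,"ay":-0.02,"az":0,"jaw":255},{"x":-0.17,"y":0,"z":-0.025,"ax":0,"ay":0.02,"az":0,"jaw":255}]'; python3 - <<'E'
from h import *
for i in range(6):
  im=capture("wrist" if i%2 else "side")
  s=sense();print(s['tcp_pos'].round(4),s['ee_rot'][:,2].round(3),s['wrist_force'].round(1),s['time_s'])
  if i==4: S=im
cv2.imwrite("pics/w15.png",np.hstack([cv2.resize(im[130:310,160:360][:,:,::-1],(400,360),interpolation=2),cv2.resize(cv2.convertScaleAbs(S[140:220,230:320][:,:,::-1],alpha=1.8,beta=10),(400,360),interpolation=2)]))
E
```

```text
time_s: 20.85
tcp_pos: [0.5077, -0.1546, 0.0406]
ee_rot: [[-0.995, -0.101, 0.028], [-0.101, 0.995, -0.003], [-0.028, -0.006, -1.0]]
wrist_force: [16.0, -0.1, -7.1]
gripper_width: 0.591
[ 0.5077 -0.1547  0.0408] [ 0.029 -0.003 -1.   ] [16.1 -0.2 -6.3] 20.9
[ 0.5077 -0.1547  0.0408] [ 0.028 -0.003 -1.   ] [15.9  0.4 -5. ] 20.95
[ 0.5077 -0.1547  0.0408] [ 0.027 -0.003 -1.   ] [16.   0.5 -3.9] 21.0
[ 0.5077 -0.1547  0.0408] [ 0.027 -0.003 -1.   ] [16.3  0.2 -4.2] 21.05
[ 0.5077 -0.1547  0.0408] [ 0.027 -0.003 -1.   ] [16.2  0.1 -3.8] 21.1
[ 0.5077 -0.1547  0.0408] [ 0.027 -0.003 -1.   ] [14.6 -0.7 -3.8] 21.15
```

View pics/w15.png

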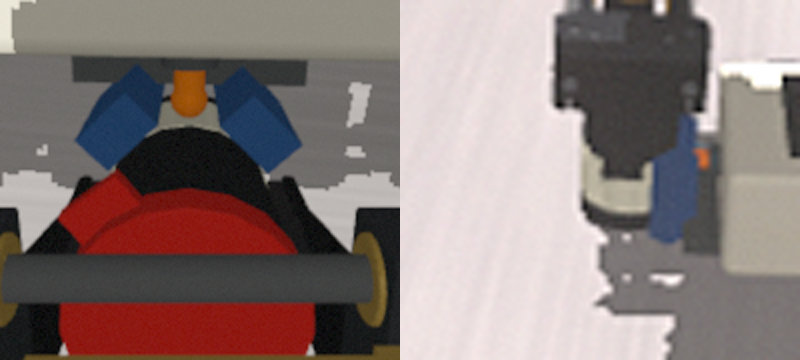

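The push is now 16 N but the lean is 1.6°. One trimming row to bring it closer to vertical and down.

```bash
python3 -m inch '[{"x":-0.13,"y":0,"z":-0.06,"ax":0,"ay":0.2,"az":-0.04,"jaw":255}]'; python3 - <<'E'
from h import *
for i in range(4):
  im=capture("wrist")
  s=sense();print(s['tcp_pos'].round(4),s['ee_rot'][:,2].round(3),s['wrist_force'].round(1),s['time_s'])
E
```

```text
time_s: 21.28
tcp_pos: [0.5078, -0.1547, 0.0401]
ee_rot: [[-0.995, -0.097, 0.008], [-0.097, 0.995, -0.005], [-0.008, -0.005, -1.0]]
wrist_force: [11.2, 1.0, 0.8]
gripper_width: 0.592
[ 0.5078 -0.1547  0.0398] [ 0.007 -0.005 -1.   ] [11.   0.7  0. ] 21.325
[ 0.5078 -0.1547  0.0398] [ 0.008 -0.005 -1.   ] [10.4 -0.  -0.1] 21.375
[ 0.5078 -0.1547  0.0398] [ 0.008 -0.005 -1.   ] [11.7  1.4 -0.3] 21.425
[ 0.5078 -0.1547  0.0398] [ 0.009 -0.004 -1.   ] [12.1  0.8 -0.3] 21.475
```

```bash
python3 - <<'E'
from h import *
p=camera_params("wrist");im=capture("wrist");cv2.imwrite("pics/w16.png",cv2.resize(im[130:310,160:360][:,:,::-1],(640,576),interpolation=2))
for nm,lo,hi,z in(("org",5,18,.036),("blue",105,125,.048)):
  for b in blobs(mask(im,lo,hi,120,30),20):print(nm,b[0],b[1],onz(p,*b[1],z).round(4))
t=capture("top");pt=camera_params("top")
for b in blobs(mask(t,20,32,150,100),300):print("yel",onz(pt,*b[1],.09).round(4))
for b in blobs((cv2.cvtColor(t,cv2.COLOR_RGB2GRAY)>110).astype(np.uint8),300):print(b[0],onz(pt,*b[1],.09).round(4))
s=sense();print(s['tcp_pos'].round(4),s['wrist_force'].round(1))
E
```

```text
org [244, 165, 20, 24, 386] [253.95, 175.86] [ 0.4693 -0.1584  0.036 ]
org [194, 307, 119, 2, 238] [253.0, 307.5] [ 0.5704 -0.1492  0.036 ]
blue [198, 163, 44, 52, 1239] [220.38, 189.15] [ 0.4762 -0.1778  0.048 ]
blue [267, 164, 43, 52, 1235] [287.15, 190.12] [ 0.4729 -0.1382  0.048 ]
yel [0.4463 0.2198 0.09  ]
[140, 0, 152, 84, 7000] [0.7519 0.0695 0.09  ]
[500, 15, 12, 125, 1098] [ 0.707 -0.446  0.09 ]
[164, 118, 31, 31, 776] [0.6004 0.1332 0.09  ]
[204, 146, 48, 46, 1139] [0.5479 0.0631 0.09  ]
[256, 146, 38, 48, 738] [ 0.5539 -0.0476  0.09  ]
[306, 146, 63, 49, 2334] [ 0.544  -0.1403  0.09  ]
[110, 205, 32, 32, 802] [0.4462 0.2199 0.09  ]
[310, 219, 74, 73, 1719] [ 0.3768 -0.1675  0.09  ]
[ 0.5078 -0.1547  0.0398] [11.4  0.9 -1.2]
```

View pics/w16.png

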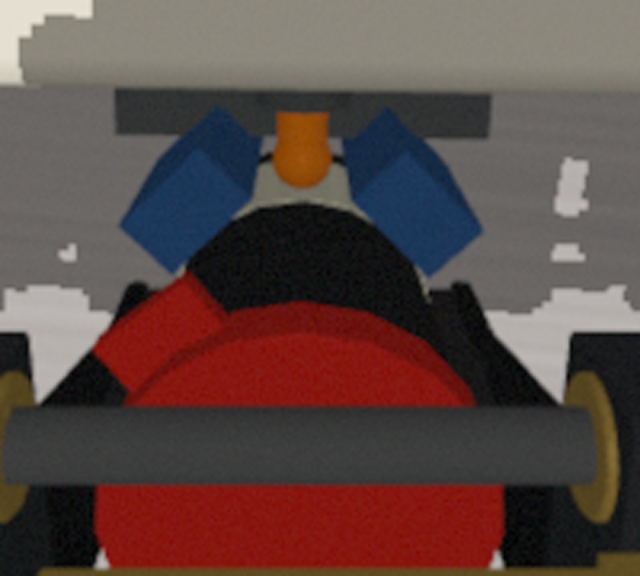

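The final view shows the jar against both jaws with the pin head at (302,160) pushed back and the lid level. The other jars have not moved and the push is steady at about 11 N, so I hand it in.

```bash
python3 -c "
from station import *
finish_job()
s=sense();print(s['time_s'],s['tcp_pos'],s['wrist_force'])"
```

```text
the job is handed in; nothing more can be done
the job is handed in; nothing more can be done
```

The red-lidded jar is closed and was handed in while still gripped and pressed into the reader's V jaws, at about 21.5 s of the 70 s allowed. No verdict is reported.

**What I did:**
- I pressed the red lid down with the closed fingertips, in place and well away from the reader.
- My first grip landed on the lid skirt (55 mm opening). I released it and gripped the bare body across the V instead (51.6 mm opening).
- I carried the jar over upright and pushed it in until it stopped against the jaws.

**Last checks:**
- **Lid:** it looked level after pressing, in both the side and top views, and still looked level in the last picture. I did not measure its angle directly.
- **Push:** about 11 N, steady and centred to within about 1 N sideways, with the tool leaning about 0.5°.
- **Seat:** the gripper stopped within about 1 mm of where I worked out the seat to be. The jaws and pin can be seen bearing on the jar. Their contact forces and the pin's travel could not be read directly.
- **Other jars:** the white and yellow jars measured within about 0.1 mm of their starting positions.

**What was off:**
- The lid press peaked at about 42 N on the fingertips, more than the lid needed and slightly over the 40 N figure, which is given for the arm and gripper body.
- While seating, the jar was lifted about 4 mm. I lowered it again, but it may still be up to 2 mm off the table.

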